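# Refit the pointer knob on the sloping panel of a cigar draw tester

### The job

The draw tester's black pointer knob has come off and stands on the rolling board: put it back on the bare steel D-shaped spindle on the tester's sloping panel. Turn it gently until its bore matches the spindle's flat, without forcing it, push it fully home so that it sits flush on the panel, and let go. Leave the other things on the bench where they are.

Things in the scene. Friction and masses are not known exactly. Their poses are not given: they have to be found in the camera images.
- knob: Loose black plastic pointer knob, 80 to 145 g, 52 mm high, standing upright on the board, bore underneath. Lower part: round hub, 40 mm diameter, 20 mm high. Above it, from 20 to 52 mm, a bar grip pointing along x (see knob_grip). Origin: centre of the underside (mouth of the bore); z up along the axis, x towards the pointer.
- knob_grip (a point): A point on the knob's axis in its bar grip, 40 mm above the underside; axes as the knob's. The bar is 18 mm thick (along y) with parallel sides from x = -20 to +18 mm, then tapers to a narrow point at x = +34 mm; a white line on top marks that end. Grip it across the 18 mm.
- knob_bore (a point): Mouth of the knob's blind D-shaped bore, at the knob's origin, axes as the knob's. The bore is 17 mm in diameter and 20 mm deep, with one flat 3 mm from the axis on the pointer side (+x) and a 0.8 mm chamfer around the mouth, almost none along the flat.
- panel: Fixed sloping panel of the tester, 30 degrees from level, facing up and roughly towards the robot. Origin: centre of the spindle's foot on the panel's surface; z: outward normal and spindle axis; x: uphill; y: left along the panel. Face: 75 mm up and downhill, 67 mm to -y, 157 mm to +y. On it: a small fixed knob (26 mm wide, 18 mm high, at x -45, y +115 mm) and a flat dial (3 mm high, at x +30, y +105 mm).
- spindle_tip (a point): Centre of the free end of the steel spindle, 17 mm out of the panel; axes as the panel's. The spindle is 16 mm in diameter, round edge of its end chamfered 0.8 mm, with one flat along its whole length, 2.5 mm from the axis. The flat faces uphill (panel +x) give or take up to 69 degrees: this angle is not reported and must be seen or felt. The spindle is stiff to turn (2 N m).
- spindle_foot (a point): Foot of the spindle, at the panel's origin, where the middle of the knob's underside ends up. The knob slips on only when its pointer points the way the flat faces, within about 10 to 15 degrees; otherwise the hub stops on the spindle's end, its underside 13 to 17 mm off the panel. Fully home, its underside lies on the panel.
- tester: Fixed draw tester: grey wedge-shaped housing 200 mm deep, 240 mm wide, 40 mm high in front, the panel rising at 30 degrees to a level top 121 mm high; a 32 mm steel tube stands 50 mm high on that top at x +70, y +75 mm. Origin: centre of the underside; x towards its back, z up. It carries the panel, whose origin is at x -30, y -45, z +80 mm.
- board: Fixed pale wooden rolling board, 280 x 260 x 18 mm; origin at the centre of its underside, top at 18 mm.
- cigar: Bystander: loose square-pressed cigar 125 x 18 x 16 mm lying on the board, along its own y; origin under its centre.
- blade: Bystander: loose half-moon steel blade, about 136 x 50 mm, up to 5 mm thick, lying on the board; origin on its underside.
- pot: Bystander: loose white glue pot, 56 mm diameter, 45 mm high, standing on the board; origin under its centre.
- gauge: Bystander: loose plywood ring-gauge card, 100 x 160 x 6 mm, lying on the table; origin under its centre.
There are look-alikes about, which are no part of the job. There is more than one size of the knob; the one meant has the size given above.

How it is judged (in metres and radians):
At the end, for the whole second after the job is handed in: The knob is on the spindle, fully home: its underside within 3 mm of the panel's surface and its centre within 4 mm of the spindle's foot, its axis within 4 degrees of the panel's normal, at rest and released (z of knob in the frame of panel between -0.003 and 0.003 m and distance between knob and panel below 0.004 m and angle between the z axis of knob and the z axis of panel, either way round below 0.07 rad and linear speed of knob below 0.01 m/s and contact force between the fingers and knob below 0.1 N); the robot touches nothing.
It fails at once if the knob is forced: pressed on the tester or its spindle with more than 100 N (contact force between knob and tester above 100 N).
It fails at once if another thing on the bench (cigar, blade, glue pot, gauge card) is moved by more than 20 mm (distance of any of cigar, blade, pot, gauge from where it was at the start of the episode above 0.02 m).
It also fails if it takes over 61 s, if anything falls off the work surface, if the arm or the gripper's body presses on something with over 40 N, if the wrist force passes 120 N, or if a joint passes its speed limit or range.

### The arm

A 7-joint arm with a two-finger parallel gripper is mounted at the origin on the work surface. World frame = base frame: x ahead of the robot, y to its left, z up, the work surface at z = 0. Lengths are in mm, angles in rad, forces in N, time in s.
With the tool pointing down it reaches from about 400 to 925 mm from the base axis. Payload 5.6 kg.
Tool frame: the origin (TCP) lies on the centre line of the jaws, within the pads' length; the fingertips stand 14 mm ahead of it and the grasp point (between the pads) lies 5 mm behind it; x points along the fingers, z is the direction in which the jaws open and shut, and the axes are right-handed (so a half turn about x gives the same grasp; the last joint's range is limited). The gripper opens to 85 mm and grips with 20 to 120 N. Pads are 22 mm wide; open, the fingers measure 114 mm over their backs; the gripper's body (76 mm by 85 mm) begins 54 mm behind the grasp point. The pads swing forward as they close: fully open they stand 13 mm farther back than shut.
Start: joints at [-1.261, 0.468, -0.012, 1.603, 0.006, 1.071, -0.056], TCP at [224.632, 609.958, 245.29] pointing down, gripper open.
Joint ranges: [-2.53, 2.53], [-0.31, 2.02], [-1.57, 1.55], [0.28, 2.44], [-1.29, 4.43], [0.15, 1.84], [-2.92, 2.92]. Speed limits (rad/s): [2.57, 2.57, 3.14, 3.14, 3.14, 3.14, 3.14].

### API

Orientations are given as a unit quaternion [w, x, y, z].
In Python, from cell import * gives the robot as it stands. The module is installed in compiled form; this text tells all that it offers.
- The arm moves only by the tool play_rows, never from a script. Its argument "steps" is a list that holds one entry, the list of rows, each a list of 6 numbers: the shift along the tool's x, y, z each as a share of 0.15 m, from -1 to 1, then the turn, a rotation vector about the tool's x, y, z each as a share of pi/2 rad, from -1 to 1. In form: [[[tx, ty, tz, wx, wy, wz], ...]]. A call has 1 to 12 rows; each row is the pose to reach, as a shift and turn from the pose commanded when the call began, along the tool's axes at that moment; what a row does not reach only later rows make up. A row lasts 1/10 s, in which the tool goes at most 50 mm and 8.59 degrees, less where a joint would pass 70% of its speed; a pose out of reach is approached as far as the arm can. A call with a number of a shift or a turn outside -1 to 1 is refused whole. A call with a gripper value outside its range is refused whole. "claw" is the gripper command: -1 is shut, 1 is fully open, values between are in proportion, set as the call begins (left out, the last holds). The fingers move at their own pace and stop on an object; "force" is the grip in N (left out, the last holds). Time passes only in rows, so rows that repeat a pose let the fingers close. It gives the time, the measured TCP pose, the force and the opening at its end, in the units of the state.
- read_state(): the state, without advancing time (a new reading comes with each control period).
- capture(name): name is "side" or "top"; returns the picture (400x640x3 uint8, red, green, blue); there is no depth.
- camera_info(name): a dict with "fx", "fy", "cx", "cy" (pixels), "dist_coeffs" ([k1, k2, p1, p2, k3] as OpenCV has them; the pictures are not rectified), "R" (3x3) and "t" (3): a world point X has camera coordinates R X + t. Camera axes: x right, y down, z forward; pixel columns grow to the right and rows downward; lengths in mm; the calibration is good to about 2 mm. A picture is of the moment at which its call begins. camera_info takes no time and is no camera call.
- finish_job(): hands the job in, once; it reports no verdict.
Trained networks look in the newest picture that a camera, given by its name, has taken for a name from the list of things; names that differ only in an ending like _2 or _b are one class to them, and where a whole thing is asked for, a point or a joint stands for the part that bears it (a point fixed in the world has none). Each returns a list of dicts, best first, with "score" (0 to 1); they miss things now and then, are a little off and sometimes report something else, mostly with a low value. They report only what shows in the picture. A call takes as long as a camera call. They do not tell look-alikes from the thing itself.
- cut_out(camera, query): "region" (400x640 bool, what is visible of it) and "box" ([left, top, width, height] in pixels, round what is visible of it).
The state is a dict: "time": time; "joint_positions": joint angles; "joint_velocities": joint speeds; "tau": joint torques, N m; "tcp_pos": TCP position; "eef_rot": TCP orientation; "ft_force": force on the tool from outside, world axes, zero at the start; "wrist_torque": the same for the moment, N m; "grip_width": opening from 0.0 (shut) to 1.0 (fully open).
Only numpy, scipy, OpenCV 4.12 (cv2) and the standard library are available. Lean on these libraries where they do the work, as an engineer would, in place of code of your own. Each camera call takes 0.05 s, during which the arm holds its last target. There are 200 camera calls.

## Working session

There is one attempt and no reset: what is moved stays moved. The work goes in short steps, Python scripts to look and compute and a tool call to move; the robot and the scene stay as the last step left them, time stands still between calls to the robot, and variables do not carry over. Pictures are saved under pics/ and viewed, on a budget of 10 in all, crops included, one or two more only if the job needs it, and the job is handed in when it is done.

Besides the shell and the picture viewer there is one more tool, called by a JSON object that holds its "name" and its "arguments", one argument or row to a line. play_rows: Moves the arm, as the interface text tells. Its arguments: {"type":"object","properties":{"steps":{"type":"array"},"claw":{"type":"number"},"force":{"type":"number"}},"required":["steps"]}

```bash
mkdir -p pics; ls; python3 - <<'E'
from cell import *
import cv2,numpy as np
s=read_state(); print({k:np.round(v,3) for k,v in s.items()})
ims=[]
for c in("side","top"):
    im=capture(c); cv2.imwrite(f"pics/{c}0.png",im[:,:,::-1])
    i=camera_info(c); print(c,{k:np.round(v,4).tolist() for k,v in i.items()})
    for q in("knob","knob_bore","panel","spindle_tip","tester","board"):
        print(c,q,[(round(d["score"],2),d["box"]) for d in cut_out(c,q)])
E
```

```text
pics
{'time': np.float64(0.0), 'joint_positions': array([-1.261,  0.468, -0.012,  1.604,  0.006,  1.071, -0.056]), 'joint_velocities': array([ 0.003,  0.   , -0.   ,  0.001, -0.002, -0.001,  0.003]), 'tau': array([ 1.0000e-03, -5.3237e+01,  2.2000e-02, -2.5131e+01,  1.1000e-02,
        8.0000e-03, -0.0000e+00]), 'tcp_pos': array([224.459, 609.448, 244.333]), 'eef_rot': array([ 0.58 , -0.405,  0.58 ,  0.404]), 'ft_force': array([ 0.174,  1.075, -0.394]), 'wrist_torque': array([-0.019,  0.026,  0.014]), 'grip_width': np.float64(1.001)}
side {'fx': 439.3967, 'fy': 439.3967, 'cx': 315.9891, 'cy': 202.5731, 'dist_coeffs': [-0.0293, 0.0, 0.0, 0.0, 0.0], 'R': [[0.8867, -0.462, 0.0161], [-0.2939, -0.5904, -0.7517], [0.3568, 0.6618, -0.6593]], 't': [-411.1494, 237.8956, 1021.8665]}
side knob [(0.84, [284.3, 329.8, 29.9, 47.7]), (0.76, [378.1, 283.8, 19.1, 29.9]), (0.65, [341.7, 252.9, 8.5, 14.3])]
side knob_bore [(0.79, [376.2, 283.3, 21.1, 29.8]), (0.71, [337.8, 251.7, 15.2, 17.6]), (0.66, [288.4, 329.1, 24.3, 50.4])]
side panel [(0.65, [323.1, 139.7, 66.2, 70.8])]
side spindle_tip [(0.75, [325.9, 142.2, 62.2, 68.5])]
side tester [(0.82, [320.5, 129.1, 91.4, 93.6])]
side board [(0.61, [315.1, 256.2, 169.4, 140.6])]
top {'fx': 429.2934, 'fy': 429.2934, 'cx': 320.0134, 'cy': 203.218, 'dist_coeffs': [-0.0988, 0.0, 0.0, 0.0, 0.0], 'R': [[0.0182, -0.9993, 0.0313], [-0.9865, -0.023, -0.1624], [0.163, -0.028, -0.9862]], 't': [-3.6257, 477.7813, 1062.6894]}
top knob [(0.78, [423.5, 276.0, 34.8, 22.5]), (0.59, [418.2, 184.1, 18.0, 27.3]), (0.56, [355.1, 193.2, 14.9, 16.3])]
top knob_bore [(0.88, [422.5, 277.6, 35.9, 21.6]), (0.71, [419.1, 183.8, 14.7, 23.4]), (0.42, [357.3, 195.1, 12.2, 15.8])]
top panel [(0.8, [228.0, 92.4, 101.6, 78.7]), (0.53, [419.6, 181.8, 18.6, 22.0])]
top spindle_tip [(0.81, [229.9, 90.0, 97.3, 83.5])]
top tester []
top board [(0.93, [388.2, 144.3, 97.9, 106.5]), (0.67, [229.5, 90.6, 96.1, 81.2])]
```

```bash
python3 - <<'E'
import cv2,numpy as np
a=cv2.imread("pics/side0.png");b=cv2.imread("pics/top0.png")
A=cv2.resize(a[110:400,220:560],None,fx=1.15,fy=1.15,interpolation=3)
B=cv2.resize(b[60:320,200:540],None,fx=1.15,fy=1.15,interpolation=3)
h=max(A.shape[0],B.shape[0]);P=lambda x:cv2.copyMakeBorder(x,0,h-x.shape[0],0,0,0)
# upper: two scenes; write
cv2.imwrite("pics/both0.png",np.hstack([P(A),P(B)]))
E
```

```text
(no output)
```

View pics/both0.png

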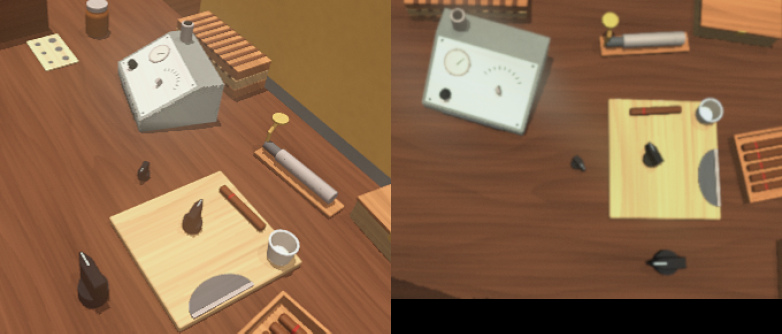

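```bash
python3 - <<'E'
import cv2,numpy as np
a=cv2.imread("pics/side0.png");b=cv2.imread("pics/top0.png")
def c(im,x,y,w,h): return cv2.resize(im[y:y+h,x:x+w],(400,300),interpolation=3)
# 60x45 crops for knob ->6.67x ; panel 40x30 -> 10x
A=c(a,357,276,60,45);B=c(b,398,175,60,45)
C=c(a,337,167,40,30);D=c(b,274,124,40,30)
cv2.imwrite("pics/crop0.png",np.vstack([np.hstack([A,B]),np.hstack([C,D])]))
E
```

```text
(no output)
```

View pics/crop0.png

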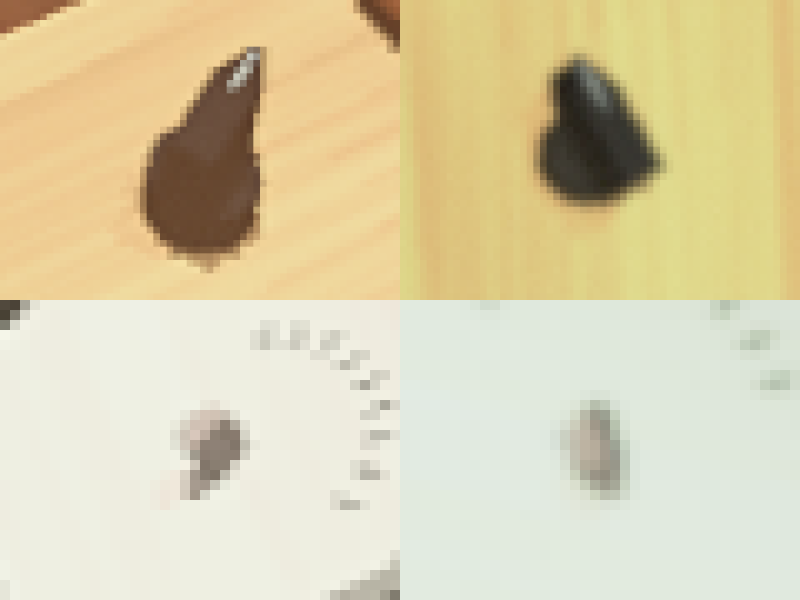

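```bash
cat > h.py <<'E'
from cell import *
import cv2,numpy as np
from scipy.optimize import minimize,least_squares
from scipy.spatial.transform import Rotation as Ro
CI={c:camera_info(c) for c in("side","top")}
def proj(c,X):
    i=CI[c];K=np.array([[i["fx"],0,i["cx"]],[0,i["fy"],i["cy"]],[0,0,1.]])
    return cv2.projectPoints(np.atleast_2d(X).astype(float),cv2.Rodrigues(np.array(i["R"]))[0],np.array(i["t"],float),K,np.array(i["dist_coeffs"]))[0][:,0]
def rend(c,parts,S=8):   # soft silhouette of the union of convex parts
    m=np.zeros((400*S//2,640*S//2),np.uint8);s=S/2
    for P in parts:
        h=cv2.convexHull(np.round(((proj(c,P)+.5)*s-.5)*16).astype(np.int32))
        cv2.fillConvexPoly(m,h,255,shift=4)
    return cv2.resize(m,(640,400),interpolation=cv2.INTER_AREA)/255.
def tester_R(yaw): return Ro.from_euler("z",yaw).as_matrix()
PT=np.array([[.75**.5,0,-.5],[0,1,0],[.5,0,.75**.5]])  # columns panel x,y,z in tester
def panel(p):  # x,y,yaw,z of the tester
    R=tester_R(p[2]);return R@PT, np.array([p[0],p[1],p[3]])+R@[-30,-45,80]
t=np.linspace(0,2*np.pi,40);circ=np.c_[np.cos(t),np.sin(t)]
def knob_parts(s=1.):
    hub=np.vstack([np.c_[20*circ,0*t],np.c_[20*circ,0*t+20]])
    b=np.array([[-20,-9],[-20,9],[18,9],[34,1],[34,-1],[18,-9]])
    bar=np.vstack([np.c_[b,[20]*6],np.c_[b,[52]*6]]);return [hub*s,bar*s]
E
cat > fit.py <<'E'
from h import *
I={c:cv2.imread(f"pics/{c}0.png").astype(float) for c in("side","top")}
def white(c,box):
    im=I[c];x,y,w,h=box;m=np.zeros((400,640),np.uint8)
    g=(im.min(2)>170).astype(np.uint8);m[y:y+h,x:x+w]=g[y:y+h,x:x+w]
    cs=max(cv2.findContours(m,0,2)[0],key=cv2.contourArea);m[:]=0
    cv2.fillPoly(m,[cv2.convexHull(cs)],1);return m.astype(float)
def dark(c,box):
    im=I[c];x,y,w,h=box;m=np.zeros((400,640))
    g=np.clip((150-im[:,:,2])/100,0,1);m[y:y+h,x:x+w]=g[y:y+h,x:x+w];return m
W={"side":white("side",(310,125,120,110)),"top":white("top",(215,80,125,105))}
q=np.array([[-75,-67,0],[75,-67,0],[75,157,0],[-75,157,0.]])
def cost(p):
    R,o=panel(p);return sum(((rend(c,[q@R.T+o])-W[c])**2).sum() for c in W)
def fit(f,x0,d):
    for k in range(3):
        r=minimize(f,x0,method="Nelder-Mead",options=dict(initial_simplex=np.vstack([x0]+[x0+np.eye(len(x0))[i]*d[i] for i in range(len(x0))]),maxiter=300));x0=r.x
    return r
best=None
def ray(c,uv,z):
    i=CI[c];K=np.array([[i["fx"],0,i["cx"]],[0,i["fy"],i["cy"]],[0,0,1.]])
    n=cv2.undistortPoints(np.array([[uv]],float),K,np.array(i["dist_coeffs"]))[0,0]
    R=np.array(i["R"]);C=-R.T@i["t"];v=R.T@[*n,1];return C+v*(z-C[2])/v[2]
o=ray("top",(293,139),85);print("spindle guess",o,ray("side",(357,182),85))
for y in(-.4,0,.4):
    x0=np.array([o[0],o[1],y,0.]);x0[:2]-=tester_R(y)@[-30,-45,80]@np.eye(3)[:,:2]
    r=fit(cost,x0,[20,20,.2,10])
    if best is None or r.fun<best.fun:best=r
print("tester x y yaw z",best.x.round(3),best.fun,[W[c].sum() for c in W]);R,o=panel(best.x);print("foot",o.round(1),"\n",R.round(3))
G={"side":dark("side",(370,278,35,42)),"top":dark("top",(412,178,34,34))}
kb=None
for y in np.arange(-3,3.2,.75):
    k0=ray("top",(425,198),35)
    def kc(p):
        Rk=tester_R(p[2]);return sum(((rend(c,[P@Rk.T+[p[0],p[1],p[3]] for P in knob_parts(p[4])])-G[c])**2).sum() for c in G)
    r=fit(kc,np.array([k0[0],k0[1],y,18,1.]),[10,10,.3,5,.1])
    if kb is None or r.fun<kb.fun:kb=r
print("knob x y yaw z scale",kb.x.round(3),kb.fun,[G[c].sum() for c in G])
np.savez("fit.npz",t=best.x,k=kb.x)
# spindle candidates & overlays
out=[]
for c,(x,y,w,h) in(("side",(337,167,40,30)),("top",(274,124,40,30))):
    im=cv2.resize(I[c][y:y+h,x:x+w].astype(np.uint8),(400,300),interpolation=3)
    pts=np.vstack([np.c_[8*circ,0*t],np.c_[8*circ,0*t+17]])
    for z,col in((0,(255,0,0)),(17,(0,0,255))):
        uv=(proj(c,np.c_[8*circ,0*t+z]@R.T+o)-[x,y]+.5)*10
        cv2.polylines(im,[uv.astype(int)],1,col,1)
    a=(proj(c,np.array([[0,0,17],[20,0,17.]])@R.T+o)-[x,y]+.5)*10
    cv2.line(im,a[0].astype(int),a[1].astype(int),(0,160,0),1);out.append(im)
for c,(x,y,w,h) in(("side",(357,276,60,45)),("top",(398,175,60,45))):
    im=cv2.resize(I[c][y:y+h,x:x+w].astype(np.uint8),(400,300),interpolation=3)
    for P in knob_parts(kb.x[4]):
        u=(proj(c,P@tester_R(kb.x[2]).T+[kb.x[0],kb.x[1],kb.x[3]])-[x,y]+.5)*400/60
        cv2.polylines(im,[cv2.convexHull(u.astype(np.int32))],1,(0,255,0),1)
    out.append(im)
cv2.imwrite("pics/ov0.png",np.vstack([np.hstack(out[:2]),np.hstack(out[2:])]))
E
time python3 fit.py
```

```text
spindle guess [632.67983383  78.69668293  85.        ] [633.63678363  77.89641243  85.        ]
tester x y yaw z [ 6.79705e+02  1.10279e+02 -2.57000e-01  4.38500e+00] 301.12284505959246 [np.float64(2839.0), np.float64(5343.0)]
foot [639.2  74.4  84.4] 
 [[ 0.838  0.254 -0.484]
 [-0.22   0.967  0.127]
 [ 0.5    0.     0.866]]
knob x y yaw z scale [ 502.562 -274.182    0.505   16.767    0.864] 98.83996066897349 [np.float64(162.01), np.float64(209.68)]
real	0m23.173s
user	0m35.647s
sys	0m8.281s
```

View pics/ov0.png

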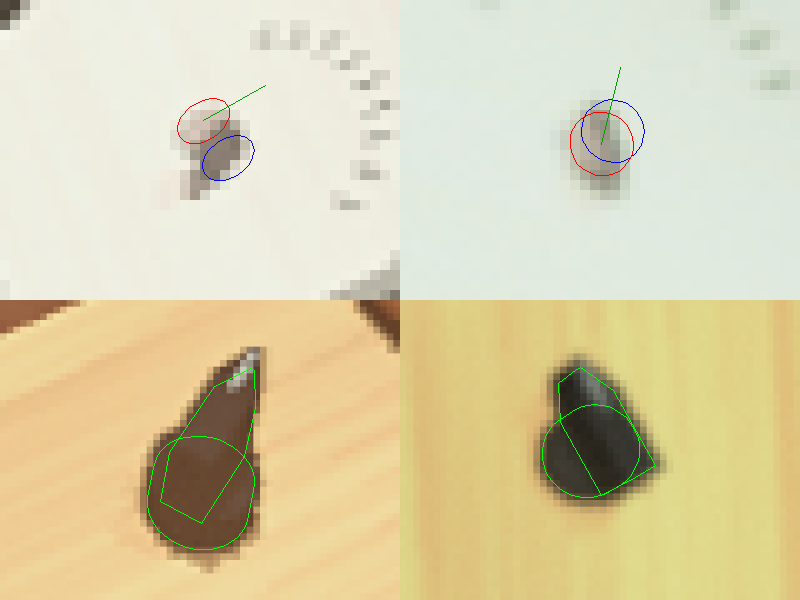

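```bash
cat > fit2.py <<'E'
import builtins
from h import *
I={c:cv2.imread(f"pics/{c}0.png").astype(float) for c in("side","top")}
g={c:I[c].mean(2) for c in I}
def fit(f,x0,d,n=3):
    for k in range(n):
        r=minimize(f,x0,method="Nelder-Mead",options=dict(initial_simplex=np.vstack([x0]+[x0+np.eye(len(x0))[i]*d[i] for i in range(len(x0))]),maxiter=250));x0=r.x
    return r
F=np.load("fit.npz");k=F["k"]
# knob: per-view soft mask with robust levels
G={}
for c,(x,y,w,h) in(("side",(370,278,35,42)),("top",(412,178,34,34))):
    m=np.zeros((400,640));bg=np.median(I[c][y:y+h,x:x+w,2]);m[y:y+h,x:x+w]=np.clip((bg-15-I[c][y:y+h,x:x+w,2])/(bg-15-70),0,1)
    m=np.maximum(m,cv2.morphologyEx(m,cv2.MORPH_CLOSE,np.ones((3,3))));G[c]=m
def kc(p,cs=("side","top"),s=1):
    Rk=tester_R(p[2]);return sum(((rend(c,[P@Rk.T+[p[0],p[1],18] for P in knob_parts(s)])-G[c])**2).sum() for c in cs)
for cs in(("side","top"),("side",),("top",)):
    r=fit(lambda p:kc(p,cs),np.r_[k[:2],.5],[10,10,.3]);print(cs,r.x.round(3),r.fun)
for s in(.85,.93,1,1.07,1.15): print(s,fit(lambda p:kc(p,s=s),np.r_[k[:2],.5],[10,10,.3],1).fun)
# tester: white panel edges by gradient: points between white plate and grey margin
q=np.array([[-75,-67,0],[75,-67,0],[75,157,0],[-75,157,0.]])
prm=F["t"]
def samples():
    S=[]
    for a,b in zip(q,np.roll(q,-1,0)):
        d=(b-a)/np.linalg.norm(b-a);n=np.array([d[1],-d[0],0])
        for s in np.linspace(.1,.9,17): S.append((a+(b-a)*s,n))
    return S
S=samples();off=np.arange(-12,12.1,.5)
def edge_pts(p):
    R,o=panel(p);E=[]
    for c in g:
        for X,n in S:
            L=(X+off[:,None]*n)@R.T+o;uv=proj(c,L).astype(np.float32)
            v=cv2.remap(I[c].min(2).astype(np.float32),uv[:,:1],uv[:,1:],1)[:,0]
            gr=np.gradient(v);j=np.argmax(np.abs(gr[1:-1]))+1
            if abs(gr[j])>3: E.append((c,X,uv[j],n))
    return E
for it in range(4):
    E=edge_pts(prm)
    def res(p):
        R,o=panel(p);out=[]
        for c in g:
            e=[x for x in E if x[0]==c];X=np.array([x[1] for x in e]);n=np.array([x[3] for x in e]);u=np.array([x[2] for x in e])
            a=proj(c,X@R.T+o);b=proj(c,(X+n*5)@R.T+o);d=(b-a)/np.linalg.norm(b-a,axis=1)[:,None];out.append(((u-a)*d).sum(1))
        return np.concatenate(out)
    r=least_squares(res,prm,loss="soft_l1",f_scale=.3,x_scale=[1,1,.01,1]);prm=r.x
R,o=panel(prm);print("tester",prm.round(3),len(E),np.abs(res(prm)).mean(),"foot",o.round(1),"tip",(o+17*R[:,2]).round(1))
r0=least_squares(lambda p:res(np.r_[p,0]),prm[:3],loss="soft_l1",f_scale=.3,x_scale=[1,1,.01]);print("z=0:",r0.x.round(3),np.abs(r0.fun).mean(),panel(np.r_[r0.x,0])[1].round(1))
np.savez("fit2.npz",t=np.r_[r0.x,0],tz=prm)
for c,(x,y,w,h) in(("side",(350,174,16,15)),("top",(288,132,12,14))):
    print(c,x,y);print(I[c][y:y+h,x:x+w].mean(2).astype(int))
E
python3 fit2.py
```

```text
('side', 'top') [ 502.21  -274.465    0.55 ] 44.74033157880159
('side',) [ 502.011 -274.996    0.552] 29.381759152462728
('top',) [ 500.979 -273.623    0.536] 10.992656307120498
0.85 71.36009098014668
0.93 26.985572818235696
1 44.74033157880159
1.07 116.68209065697107
1.15 227.0360628750143
tester [ 6.80124e+02  1.11180e+02 -2.59000e-01  3.91900e+00] 136 0.7200386996873239 foot [639.6  75.4  83.9] tip [631.4  77.5  98.6]
z=0: [ 6.81839e+02  1.12151e+02 -2.60000e-01] 0.777684266576994 [641.3  76.4  80. ]
side 350 174
[[234 234 234 235 235 233 232 232 233 234 233 233 233 232 232 233]
 [235 234 234 234 236 234 233 232 233 234 234 234 233 233 232 233]
 [234 234 235 234 235 235 234 233 234 234 234 234 234 233 232 232]
 [235 234 234 234 235 237 237 227 221 232 235 234 234 233 232 232]
 [235 234 234 235 236 227 207 197 194 191 221 237 234 234 233 232]
 [235 235 234 235 229 208 193 194 167 128 171 221 235 234 233 232]
 [235 234 234 236 217 193 200 175 128 120 122 208 237 234 233 233]
 [234 234 234 235 221 198 169 129 129 128 118 186 228 234 233 233]
 [234 235 234 234 236 211 151 126 128 126 
[... 454 characters left out ...]
226 226 225 226 225 226 226 225 225]
 [226 226 227 225 223 219 219 224 226 225 226 225]
 [226 226 225 221 207 182 193 217 224 226 226 225]
 [227 225 222 210 180 150 154 198 221 226 226 226]
 [226 223 214 198 176 149 140 183 219 226 225 225]
 [226 217 201 188 178 161 144 174 214 224 225 225]
 [226 219 199 185 176 169 152 157 201 222 226 226]
 [227 224 211 187 176 171 153 149 193 222 225 227]
 [228 225 215 187 167 162 147 147 192 222 227 226]
 [227 226 220 199 166 145 138 152 194 222 227 227]
 [227 226 224 215 195 166 150 162 201 222 227 227]
 [228 226 224 222 217 201 185 189 210 224 226 227]
 [228 228 226 225 222 221 219 220 224 226 227 226]
 [228 228 226 226 225 224 226 227 227 227 227 227]]
```

```bash
cat > fit3.py <<'E'
from h import *
T=np.load("fit2.npz")["t"];R,o=panel(T)
BX={"side":(348,172,20,18),"top":(283,128,20,20)}
I={c:cv2.imread(f"pics/{c}0.png").mean(2)[y:y+h,x:x+w] for c,(x,y,w,h) in BX.items()}
S=10
def poly(c,X,off):
    x,y,w,h=BX[c];m=np.zeros((h*S,w*S),np.uint8)
    u=(proj(c,(X+[off[0],off[1],0])@R.T+o)-[x,y]+.5)*S
    cv2.fillConvexPoly(m,cv2.convexHull(np.round(u).astype(np.int32)),1);return m
al=np.arccos(2.5/8)
def model(c,th,off):
    a=np.linspace(th+al,th+2*np.pi-al,30);D=8*np.c_[np.cos(a),np.sin(a)]
    e0=np.c_[D,0*a];e1=np.c_[D,0*a+17]
    allm=poly(c,np.vstack([e0,e1]),off);end=poly(c,e1,off)
    fl=poly(c,np.vstack([e0[[0,-1]],e1[[0,-1]]]),off)
    n=R@[np.cos(th),np.sin(th),0];i=CI[c];C=-np.array(i["R"]).T@i["t"]
    vis=n@(C-o)>0
    f=(fl&(1-end)) if vis else fl*0
    cu=allm&(1-end)&(1-f)
    w,h=BX[c][2:];rs=lambda m:cv2.GaussianBlur(cv2.resize(m.astype(np.float32),(w,h),interpolation=3),(3,3),.5)
    return [rs(x) for x in(end,f,cu)]
def cost(p,th,cs,ret=False):
    tot=0;co=[]
    for c in cs:
        M=model(c,th,p);A=np.stack([np.ones_like(M[0])]+M,-1).reshape(-1,4)
        y=I[c].ravel();w=np.ones(len(y))
        for _ in range(4):
            b=np.linalg.lstsq(A*w[:,None],y*w,rcond=1e-6)[0];r=y-A@b;w=1/np.sqrt(1+(r/15)**2)
        tot+=(15**2*np.log1p((r/15)**2)).sum();co.append((b[1:]+b[0]).round())
    return (tot,co) if ret else tot
for cs in(("side",),("top",),("side","top")):
    print(cs)
    for th in np.radians(np.arange(-90,91,15)):
        x0=np.array([0,0.]);best=min((minimize(cost,s,args=(th,cs),method="Nelder-Mead",options=dict(initial_simplex=np.array(s)+np.array([[0,0],[3,0],[0,3]]),maxiter=60)) for s in([0,0],[-4,0],[0,4],[0,-4],[4,0])),key=lambda r:r.fun)
        print(round(np.degrees(th)),best.x.round(1),round(best.fun),cost(best.x,th,cs,True)[1])
E
python3 fit3.py
```

```text
('side',)
-90 [-0.   0.1] 11204 [array([196., 124., 275.])]
-75 [-0.8  0.5] 9072 [array([201., 123., 224.])]
-60 [-1.1  0.9] 8738 [array([205., 123., 157.])]
-45 [-0.1  1. ] 9742 [array([203., 124., 113.])]
-30 [0.5 1.1] 11955 [array([199., 122., 114.])]
-15 [0.5 1.8] 14556 [array([201., 108., 122.])]
0 [0.4 4.7] 15215 [array([211.,  27., 124.])]
15 [0.3 5.2] 15592 [array([209., 234., 121.])]
30 [0.3 5.7] 13330 [array([208., 234., 121.])]
45 [-0.   5.4] 11749 [array([205., 234., 123.])]
60 [-0.7  5.4] 11698 [array([204., 234., 125.])]
75 [-1.2  5. ] 11593 [array([202., 234., 125.])]
90 [-1.4  5.2] 11527 [array([204., 234., 124.])]
('top',)
-90 [-4.  -1.4] 12243 [array([171.,  88., 125.])]
-75 [-3.9 -1.1] 9164 [array([174., 110., 116.])]
-60 [-3.4 -1.5] 8045 [array([168., 137.,  92.])]
-45 [-2.4 -1.1] 10081 [array([168., 141.,  90.])]
-30 [-2.4 -1.3] 12535 [array([166., 148., -17.])]
-15 [-2.9 -1.5] 13522 [array([162., 152., 323.])]
0 [-3.4 -2.2] 14418 [array([159., 157., 277.])]
15 [-3.3 -1.3] 14891 [array([160., 155., 239.])]
30 [-2.2 -0.5] 15254 [array([160., 151., 238.])]
45 [-2.8
[... 498 characters left out ...]
170., 137., 148.])]
-30 [ 0.1 -0.1] 26318 [array([194., 120., 122.]), array([170., 144., 324.])]
-15 [ 0.1 -0.5] 31345 [array([189., 110., 125.]), array([164., 162., 283.])]
0 [ 0.4 -0.2] 34366 [array([187.,  16., 127.]), array([164., 171., 254.])]
15 [0.4 0.9] 35679 [array([186., 234., 121.]), array([167., 167., 237.])]
30 [0.2 1.6] 34251 [array([188., 234., 123.]), array([166., 168., 222.])]
45 [-0.3  5.7] 31782 [array([207., 234., 123.]), array([182., 205., 122.])]
60 [-1.5  5.3] 28821 [array([205., 234., 124.]), array([179.,  53., 128.])]
75 [-2.   4.4] 27210 [array([200., 234., 123.]), array([174., 226., 138.])]
90 [-2.3  3.4] 26431 [array([194., 234., 122.]), array([169., 226., 147.])]
```

```bash
cat >> h.py <<'E'
def Rq(q): return Ro.from_quat([q[1],q[2],q[3],q[0]])
def share(pos,R,p0=None,R0=None):
    s=read_state();p0=s["tcp_pos"] if p0 is None else p0;R0=Rq(s["eef_rot"]) if R0 is None else R0
    d=R0.inv().apply(np.array(pos)-p0)/150;w=(R0.inv()*Ro.from_matrix(R)).as_rotvec()/(np.pi/2)
    return np.r_[d,w]
def gripR(Rk,s=1): return np.c_[-Rk[:,2],-s*Rk[:,0],s*Rk[:,1]]
FOOT=np.array([639.9,76.4,79.2]);RP=panel(np.load("fit2.npz")["t"])[0];KN=np.array([501.6,-274.4,18]);KY=.547
def placeR(deg): return RP@tester_R(np.radians(deg))
E
python3 - <<'E'
from h import *
s=read_state();R0=Rq(s["eef_rot"]);print(R0.as_matrix().round(3))
for sg in(1,-1):
    A=gripR(tester_R(KY),sg);B=gripR(placeR(-62),sg)
    for n,M in(("pick",A),("place",B)):
        print(sg,n,share(KN+[0,0,38],M).round(3), "zt heading",np.degrees(np.arctan2(M[1,2],M[0,2])).round(1))
for w in([450,200,245],[490,-60,245],[501.6,-274.4,150]): print(w,share(w,R0.as_matrix()).round(3))
E
```

```text
[[ 0.    -0.938  0.346]
 [ 0.     0.346  0.938]
 [-1.    -0.     0.   ]]
1 pick [ 1.262 -3.77  -4.894 -0.573  0.     0.   ] zt heading 121.3
1 place [ 1.262 -3.77  -4.894  0.615 -0.192 -0.289] zt heading 16.6
-1 pick [ 1.262 -3.77  -4.894  1.427  0.    -0.   ] zt heading -58.7
-1 place [ 1.262 -3.77  -4.894 -1.333  0.338 -0.225] zt heading -163.4
[450, 200, 245] [ 2.000e-03 -2.354e+00 -2.045e+00  0.000e+00  0.000e+00  0.000e+00]
[490, -60, 245] [ 2.000e-03 -3.204e+00 -3.580e+00  0.000e+00  0.000e+00  0.000e+00]
[501.6, -274.4, 150] [ 0.635 -3.77  -4.894  0.     0.     0.   ]
```

{"name": "play_rows", "arguments": {
  "steps": [
    [[0,-0.95,-0.83,0,0,0],[0,-0.95,-0.83,0,0,0],[0,-0.95,-0.83,0,0,0],[0,-0.95,-0.83,0,0,0]]
  ],
  "claw": 0
}}

```text
time: 1.1
tcp_pos: [316.8, 441.1, 245.4]
eef_rot: [0.58, -0.404, 0.58, 0.404]
ft_force: [-0.1, 0.3, 0.3]
grip_width: 0.501
```

{"name": "play_rows", "arguments": {
  "steps": [
    [[0,-0.95,-0.83,0,0,0],[0,-0.95,-0.83,0,0,0],[0,-0.95,-0.83,0,0,0],[0,-0.95,-0.83,0,0,0]]
  ]
}}

```text
time: 1.5
tcp_pos: [407.3, 274.9, 245.7]
eef_rot: [0.581, -0.404, 0.58, 0.404]
ft_force: [1.3, 0.6, -0.1]
grip_width: 0.5
```

{"name": "play_rows", "arguments": {
  "steps": [
    [[0,-0.5,-0.98,-0.2,0,0],[0,-0.5,-0.98,-0.2,0,0],[0,-0.5,-0.98,-0.2,0,0],[0,-0.5,-0.98,-0.2,0,0]]
  ]
}}

```text
time: 1.9
tcp_pos: [425.7, 109.8, 245.6]
eef_rot: [0.511, -0.489, 0.511, 0.489]
ft_force: [-0.6, 0.8, 0.6]
grip_width: 0.501
```

```bash
python3 - <<'E'
from h import *
s=read_state();print(s["time"],s["tcp_pos"].round(1),s["joint_positions"].round(2),s["grip_width"])
print(share(KN+[0,0,130],gripR(tester_R(KY))).round(3))
E
```

```text
1.9 [425.7 109.8 245.6] [-0.53  0.1   0.22  2.1  -0.03  0.94  1.23] 0.5007315001485484
[ 0.652 -0.614 -2.537 -0.375 -0.     0.   ]
```

{"name": "play_rows", "arguments": {
  "steps": [
    [[0,-0.25,-0.99,0,0,0],[0,-0.25,-0.99,0,0,0],[0,-0.25,-0.99,0,0,0],[0,-0.25,-0.99,0,0,0]]
  ]
}}

```text
time: 2.3
tcp_pos: [458.1, -42.3, 246.0]
eef_rot: [0.512, -0.489, 0.512, 0.487]
ft_force: [-0.4, 0.7, 0.5]
grip_width: 0.504
```

{"name": "play_rows", "arguments": {
  "steps": [
    [[0.2,-0.25,-0.99,-0.375,0,0],[0.2,-0.25,-0.99,-0.375,0,0],[0.2,-0.25,-0.99,-0.375,0,0],[0.2,-0.25,-0.99,-0.375,0,0],[0.2,-0.25,-0.99,-0.375,0,0]]
  ]
}}

```text
time: 2.8
tcp_pos: [488.7, -190.2, 214.6]
eef_rot: [-0.345, 0.617, -0.347, -0.617]
ft_force: [0.1, 0.2, 1.3]
grip_width: 0.499
```

```bash
python3 - <<'E'
from h import *
s=read_state();print(s["time"],s["tcp_pos"].round(1),s["joint_positions"].round(2))
print(share(KN+[0,0,90],gripR(tester_R(KY))).round(3))
E
```

```text
2.8 [ 488.7 -190.2  214.6] [-0.    0.3   0.37  1.96 -0.13  0.91  2.55]
[ 0.712  0.218 -0.523  0.001 -0.001 -0.001]
```

{"name": "play_rows", "arguments": {
  "steps": [
    [[0.4,0.22,-0.52,0,0,0],[0.4,0.22,-0.52,0,0,0],[0.71,0.22,-0.52,0,0,0],[0.71,0.22,-0.52,0,0,0],[0.71,0.22,-0.52,0,0,0]]
  ]
}}

```text
time: 3.3
tcp_pos: [501.6, -268.5, 108.4]
eef_rot: [0.345, -0.616, 0.345, 0.618]
ft_force: [1.2, -1.2, 0.6]
grip_width: 0.503
```

```bash
cat > look.py <<'E'
import sys
from h import *
n=sys.argv[1];b=[int(v) for v in sys.argv[2:10]]  # side x y w h top x y w h
out=[]
for c,(x,y,w,h) in(("side",b[:4]),("top",b[4:])):
    im=capture(c);cv2.imwrite(f"pics/{c}{n}.png",im[:,:,::-1]);out.append(cv2.resize(im[y:y+h,x:x+w,::-1],(400,int(400*h/w)),interpolation=3))
cv2.imwrite(f"pics/v{n}.png",np.hstack(out))
s=read_state();print(s["time"],s["tcp_pos"].round(1),s["joint_positions"].round(2),s["ft_force"].round(1))
E
python3 look.py 1 340 230 100 100 380 140 100 100; python3 -c "
from h import *
print(share(KN+[0,0,38],gripR(tester_R(KY))).round(3))"
```

```text
3.4 [ 503.4 -268.9  110.9] [ 0.16  0.52  0.34  1.92 -0.25  0.74  2.78] [-0.1 -0.8 -0.4]
[ 0.366  0.03  -0.024  0.003 -0.001  0.002]
```

View pics/v1.png

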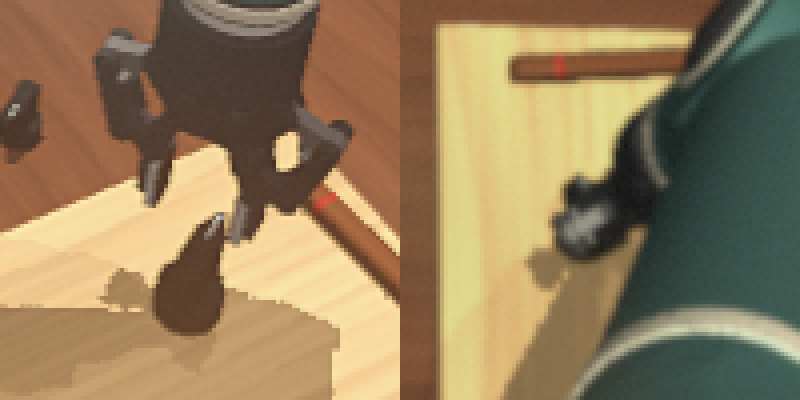

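```bash
python3 - <<'E'
from h import *
s=read_state();R=Rq(s["eef_rot"]).as_matrix();p=s["tcp_pos"]
for a in(5,14): print(a,[proj("side",p+R@[a,0,z])[0].round(1) for z in(-21,0,21)])
print(proj("side",KN+tester_R(KY)@[34,0,52]).round(1))
print(share(KN+[0,0,38],gripR(tester_R(KY))).round(3),p)
E
```

```text
5 [array([399.1, 284.3]), array([390.1, 280.3]), array([381.3, 276.4])]
14 [array([398.5, 286.9]), array([389.6, 282.9]), array([380.9, 279. ])]
[[394.9 282.3]]
[ 0.366  0.03  -0.024  0.003 -0.001  0.002] [ 503.36319839 -268.94951764  110.94721461]
```

{"name": "play_rows", "arguments": {
  "steps": [
    [[0.1,0.03,-0.025,0,0,0],[0.2,0.03,-0.025,0,0,0],[0.3,0.03,-0.025,0,0,0],[0.36,0.03,-0.025,0,0,0],[0.36,0.03,-0.025,0,0,0],[0.36,0.03,-0.025,0,0,0],[0.36,0.03,-0.025,0,0,0]]
  ]
}}

```text
time: 4.1
tcp_pos: [500.2, -275.2, 55.1]
eef_rot: [-0.345, 0.617, -0.345, -0.617]
ft_force: [-0.3, -1.3, -0.9]
grip_width: 0.501
```

{"name": "play_rows", "arguments": {
  "steps": [
    [[0,0,0,0,0,0],[0,0,0,0,0,0],[0,0,0,0,0,0],[0,0,0,0,0,0],[0,0,0,0,0,0],[0,0,0,0,0,0],[0,0,0,0,0,0],[0,0,0,0,0,0]]
  ],
  "claw": -1,
  "force": 60
}}

```text
time: 4.9
tcp_pos: [500.3, -275.2, 55.4]
eef_rot: [-0.345, 0.617, -0.345, -0.617]
ft_force: [-0.2, -0.5, 5.9]
grip_width: 0.201
```

{"name": "play_rows", "arguments": {
  "steps": [
    [[-0.2,0,0,0,0,0],[-0.4,0,0,0,0,0],[-0.6,0,0,0,0,0],[-0.8,0,0,0,0,0],[-0.8,0,0,0,0,0],[-0.8,0,0,0,0,0]]
  ]
}}

```text
time: 5.5
tcp_pos: [499.7, -274.8, 174.7]
eef_rot: [-0.345, 0.617, -0.345, -0.617]
ft_force: [0.1, -0.4, -0.8]
grip_width: 0.198
```

```bash
python3 look.py 2 340 200 100 100 380 140 100 100; python3 - <<'E'
from h import *
P=FOOT+RP[:,2]*(60+38)
print(P,share(P,gripR(placeR(-62))).round(3))
E
```

```text
5.6 [ 498.9 -274.4  173.3] [ 0.15  0.43  0.38  1.89 -0.2   0.87  2.75] [-0.2  0.2 -1.7]
[592.55012288  89.00908947 164.07048957] [ 0.063 -1.799  1.738  1.173 -0.052 -0.386]
```

View pics/v2.png

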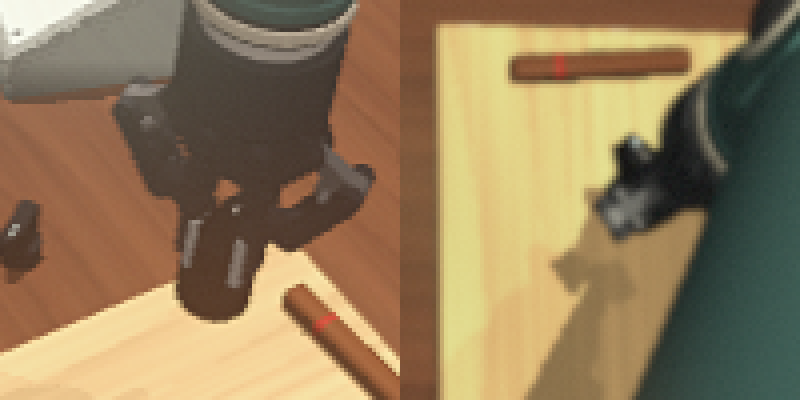

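```bash
python3 - <<'E'
from h import *
s=read_state();R0=Rq(s["eef_rot"]);p0=s["tcp_pos"]
RT=Ro.from_matrix(gripR(placeR(-62)));w=(R0.inv()*RT).as_rotvec()
P=FOOT+RP[:,2]*(60+38)
Ra=R0*Ro.from_rotvec(w*.5);pa=np.array([510,-110,205]);pb=np.array([545,40,200])
print(share(pa,Ra.as_matrix()).round(2))
print(share(pb,RT.as_matrix(),pa,Ra).round(2))
print(share(P,RT.as_matrix(),pb,RT).round(2))
E
```

```text
[-0.21 -0.64  0.9   0.59 -0.03 -0.19]
[ 0.16  0.18  1.    0.59 -0.03 -0.19]
[ 0.32  0.32  0.25 -0.   -0.   -0.  ]
```

{"name": "play_rows", "arguments": {
  "steps": [
    [[-0.21,-0.3,0.4,0.2,0,-0.06],[-0.21,-0.64,0.9,0.4,-0.02,-0.13],[-0.21,-0.64,0.9,0.59,-0.03,-0.19],[-0.21,-0.64,0.9,0.59,-0.03,-0.19],[-0.21,-0.64,0.9,0.59,-0.03,-0.19],[-0.21,-0.64,0.9,0.59,-0.03,-0.19],[-0.21,-0.64,0.9,0.59,-0.03,-0.19]]
  ]
}}

```text
time: 6.3
tcp_pos: [509.4, -109.3, 204.6]
eef_rot: [0.677, -0.425, 0.485, 0.355]
ft_force: [0.3, -0.3, -0.8]
grip_width: 0.195
```

{"name": "play_rows", "arguments": {
  "steps": [
    [[0.16,0.18,1,0.2,0,-0.06],[0.16,0.18,1,0.4,-0.02,-0.13],[0.16,0.18,1,0.59,-0.03,-0.19],[0.16,0.18,1,0.59,-0.03,-0.19],[0.16,0.18,1,0.59,-0.03,-0.19],[0.16,0.18,1,0.59,-0.03,-0.19],[0.16,0.18,1,0.59,-0.03,-0.19],[0.16,0.18,1,0.59,-0.03,-0.19]]
  ]
}}

```text
time: 7.1
tcp_pos: [544.9, 40.3, 201.1]
eef_rot: [0.848, -0.14, 0.51, 0.014]
ft_force: [1.1, -0.1, -2.8]
grip_width: 0.197
```

```bash
python3 - <<'E'
from h import *
s=read_state();print(s["time"],s["tcp_pos"].round(1),s["joint_positions"].round(2),s["ft_force"].round(1),s["grip_width"])
M=gripR(placeR(-62));P=FOOT+RP[:,2]*(37.4+40)-placeR(-62)@[1.5,0,0]
print(share(P,M).round(3))
E
```

```text
7.1 [544.9  40.3 201.1] [-1.13  0.26  0.99  2.28 -0.01  0.24  0.03] [ 1.1 -0.1 -2.8] 0.19703481366197229
[ 0.466  0.323  0.247 -0.003 -0.002 -0.007]
```

{"name": "play_rows", "arguments": {
  "steps": [
    [[0.15,0.32,0.25,0,0,0],[0.15,0.32,0.25,0,0,0],[0.3,0.32,0.25,0,0,0],[0.45,0.32,0.25,0,0,0],[0.45,0.32,0.25,0,0,0],[0.45,0.32,0.25,0,0,0],[0.45,0.32,0.25,0,0,0]]
  ]
}}

```text
time: 7.8
tcp_pos: [602.2, 88.0, 149.5]
eef_rot: [0.848, -0.142, 0.51, 0.016]
ft_force: [1.3, 0.2, -1.0]
grip_width: 0.198
```

```bash
python3 look.py 3 310 120 100 100 230 80 120 120; python3 - <<'E'
from h import *
M=gripR(placeR(-62));P=FOOT+RP[:,2]*(37.4+40)-placeR(-62)@[1.5,0,0]
print(share(P,M).round(3))
E
```

```text
7.9 [602.4  88.5 149.9] [-0.92  0.45  0.72  2.16 -0.16  0.18  0.06] [-1.2  0.1 -0.7]
[ 0.023  0.001 -0.014  0.    -0.    -0.009]
```

View pics/v3.png

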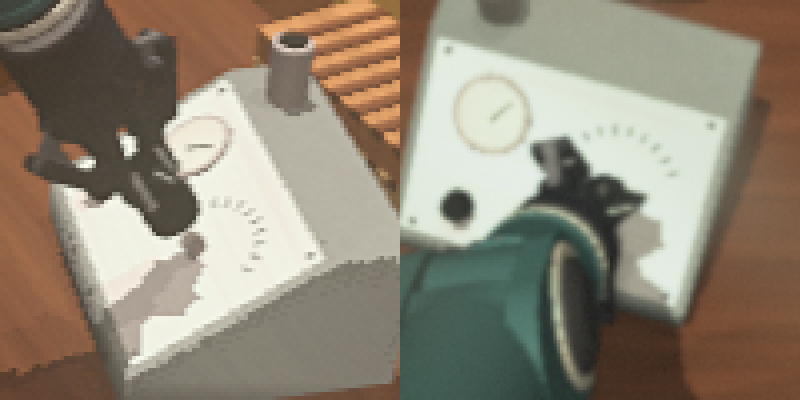

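```bash
cat > ov.py <<'E'
import sys
from h import *
n=sys.argv[1];off=[float(v) for v in sys.argv[2:5]] # knob offset in its own axes
s=read_state();R=Rq(s["eef_rot"]).as_matrix();Rk=np.c_[-R[:,1],R[:,2],-R[:,0]]
ko=s["tcp_pos"]-37.4*Rk[:,2]+Rk@off
out=[]
for c,(x,y,w,h) in(("side",(330,150,50,50)),("top",(260,105,50,50))):
    im=cv2.resize(cv2.imread(f"pics/{c}{n}.png")[y:y+h,x:x+w],(400,400),interpolation=0)
    f=lambda X:np.round((proj(c,X)-[x,y]+.5)*8).astype(np.int32)
    for P in knob_parts(): cv2.polylines(im,[cv2.convexHull(f(P@Rk.T+ko))],1,(0,255,0),1)
    cv2.polylines(im,[f(np.c_[20*circ,0*t]@Rk.T+ko)],1,(0,255,255),1)
    for z,col in((0,(255,0,0)),(17,(0,0,255))): cv2.polylines(im,[f(np.c_[8*circ,0*t+z]@RP.T+FOOT)],1,col,1)
    cv2.line(im,*f(np.array([FOOT,FOOT+40*RP[:,2]])),(255,0,255),1)
    out.append(im)
cv2.imwrite(f"pics/o{n}.png",np.hstack(out));print("knob in panel",(RP.T@(ko-FOOT)).round(1))
E
python3 ov.py 3 1.5 0 0
```

```text
knob in panel [ 1.7  1.2 43.5]
```

View pics/o3.png

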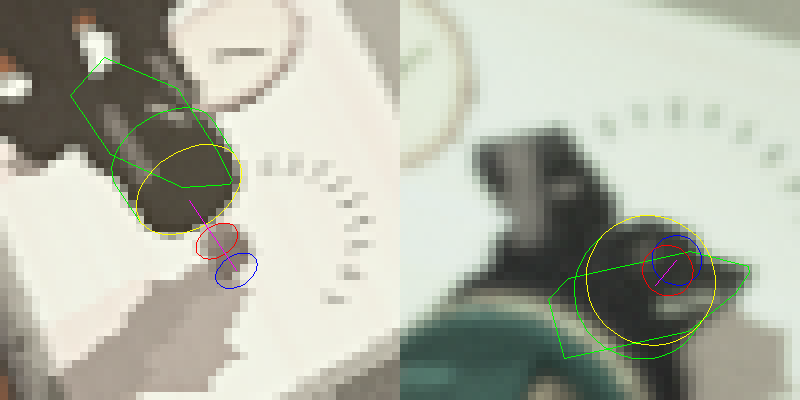

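```bash
cat > st.py <<'E'
import sys
from h import *
z,dx,dy,deg=[float(v) for v in sys.argv[1:5]]
def kp():
    s=read_state();R=Rq(s["eef_rot"]).as_matrix();Rk=np.c_[-R[:,1],R[:,2],-R[:,0]]
    ko=s["tcp_pos"]-37.4*Rk[:,2]+Rk@[1.5,0,0];Q=RP.T@Rk
    return s,RP.T@(ko-FOOT),np.degrees(np.arctan2(Q[1,0],Q[0,0])),np.degrees(np.arccos(Q[2,2])),Rk
s,k,a,tl,Rk=kp()
print("t",s["time"].round(2),"knob",k.round(2),"ang",a.round(1),"tilt",tl.round(2),"F panel",(RP.T@s["ft_force"]).round(1),"Mx",(RP.T@s["wrist_torque"]).round(2),s["grip_width"].round(3),s["joint_positions"].round(2))
M=placeR(deg);tgt=FOOT+RP@[dx,dy,z];tcp=tgt+M@[-1.5,0,37.4]
print("share",share(tcp,gripR(M)).round(3))
E
python3 st.py 20 0 0 -62
```

```text
Traceback (most recent call last):
  File "st.py", line 9, in <module>
    print("t",s["time"].round(2),"knob",k.round(2),"ang",a.round(1),"tilt",tl.round(2),"F panel",(RP.T@s["ft_force"]).round(1),"Mx",(RP.T@s["wrist_torque"]).round(2),s["grip_width"].round(3),s["joint_positions"].round(2))
              ^^^^^^^^^^^^^^^
AttributeError: 'float' object has no attribute 'round'
```

```bash
sed -i 's/s\["time"\].round(2)/round(s["time"],2)/; s/s\["grip_width"\].round(3)/round(s["grip_width"],3)/' st.py; python3 st.py 20 0 0 -62
```

```text
t 7.9 knob [ 1.74  1.2  43.48] ang -62.0 tilt 0.78 F panel [-1.4 -0.2 -0. ] Mx [-0.01  0.64  0.02] 0.202 [-0.92  0.45  0.72  2.16 -0.16  0.18  0.06]
share [ 0.157 -0.    -0.014  0.    -0.    -0.009]
```

{"name": "play_rows", "arguments": {
  "steps": [
    [[0.05,0,-0.014,0,0,-0.009],[0.1,0,-0.014,0,0,-0.009],[0.15,0,-0.014,0,0,-0.009],[0.155,0,-0.014,0,0,-0.009],[0.155,0,-0.014,0,0,-0.009],[0.155,0,-0.014,0,0,-0.009]]
  ]
}}

```text
time: 8.5
tcp_pos: [611.8, 85.1, 127.7]
eef_rot: [0.848, -0.146, 0.509, 0.01]
ft_force: [-0.8, 0.5, -0.7]
grip_width: 0.2
```

```bash
python3 st.py 14 0 0 -62
```

```text
t 8.5 knob [-0.56 -0.24 19.35] ang -61.9 tilt 0.13 F panel [-1.1  0.3 -0.1] Mx [-0.03  0.65 -0.03] 0.2 [-0.93  0.53  0.74  2.15 -0.43  0.15  0.31]
share [ 0.036 -0.001  0.004  0.001 -0.001  0.001]
```

{"name": "play_rows", "arguments": {
  "steps": [
    [[0.01,0,0.004,0,0,0],[0.02,0,0.004,0,0,0],[0.03,0,0.004,0,0,0],[0.04,0,0.004,0,0,0],[0.04,0,0.004,0,0,0]]
  ]
}}

```text
time: 9.0
tcp_pos: [615.8, 84.8, 123.4]
eef_rot: [0.849, -0.145, 0.508, 0.011]
ft_force: [0.6, 1.3, -2.8]
grip_width: 0.197
```

```bash
python3 st.py 14 0 0 -62
```

```text
t 9.0 knob [ 0.74  0.52 13.63] ang -62.0 tilt 0.05 F panel [-1.2  1.4 -2.5] Mx [ 0.27  0.45 -0.05] 0.197 [-0.93  0.55  0.76  2.15 -0.56  0.15  0.43]
share [-0.002 -0.001 -0.006  0.    -0.     0.001]
```

{"name": "play_rows", "arguments": {
  "steps": [
    [[0.01,0,-0.003,0,0,0],[0.02,0,-0.003,0,0,0],[0.02,0,-0.003,0,0,0]]
  ]
}}

```text
time: 9.3
tcp_pos: [617.1, 84.4, 120.8]
eef_rot: [0.849, -0.145, 0.508, 0.011]
ft_force: [1.9, 1.9, -0.8]
grip_width: 0.2
```

```bash
python3 st.py 10 0 0 -62
```

```text
t 9.3 knob [ 0.62  0.52 10.68] ang -62.0 tilt 0.05 F panel [ 0.8  2.4 -1.4] Mx [ 0.58  0.22 -0.05] 0.2 [-0.93  0.56  0.76  2.14 -0.64  0.15  0.5 ]
share [ 0.005 -0.001 -0.005  0.     0.     0.001]
```

{"name": "play_rows", "arguments": {
  "steps": [
    [[0.01,0,0,0,0,0],[0.02,0,0,0,0,0],[0.03,0,0,0,0,0],[0.035,0,0,0,0,0],[0.035,0,0,0,0,0]]
  ]
}}

```text
time: 9.8
tcp_pos: [619.6, 83.7, 116.2]
eef_rot: [0.849, -0.145, 0.508, 0.011]
ft_force: [4.5, 3.7, 0.8]
grip_width: 0.2
```

```bash
python3 st.py 0 0 0 -62
```

```text
t 9.8 knob [0.59 0.47 5.4 ] ang -62.0 tilt 0.06 F panel [ 3.4  4.7 -1.1] Mx [ 1.17 -0.25  0.03] 0.2 [-0.93  0.57  0.77  2.14 -0.73  0.15  0.59]
share [ 0.036 -0.001 -0.005  0.     0.     0.001]
```

{"name": "play_rows", "arguments": {
  "steps": [
    [[0.01,0,0,0,0,0],[0.02,0,0,0,0,0],[0.025,0,0,0,0,0],[0.03,0,0,0,0,0],[0.03,0,0,0,0,0]]
  ]
}}

```text
time: 10.3
tcp_pos: [621.7, 83.1, 112.3]
eef_rot: [0.849, -0.145, 0.508, 0.011]
ft_force: [3.8, 3.5, 2.6]
grip_width: 0.197
```

```bash
python3 st.py 0 0 0 -62
```

```text
t 10.3 knob [0.56 0.45 0.89] ang -62.0 tilt 0.05 F panel [3.6 4.4 0.9] Mx [ 1.25 -0.38 -0.01] 0.197 [-0.93  0.59  0.77  2.14 -0.8   0.15  0.66]
share [ 0.006 -0.001 -0.005  0.    -0.     0.001]
```

Nearly home; now press in small steps until there is a clear axial reaction.

{"name": "play_rows", "arguments": {
  "steps": [
    [[0.007,0,0,0,0,0],[0.013,0,0,0,0,0],[0.013,0,0,0,0,0]]
  ]
}}

```text
time: 10.6
tcp_pos: [622.0, 83.2, 111.8]
eef_rot: [0.849, -0.144, 0.508, 0.011]
ft_force: [-13.2, 7.1, 28.8]
grip_width: 0.201
```

```bash
python3 st.py 0 0 0 -62
```

```text
t 10.6 knob [0.52 0.71 0.37] ang -62.0 tilt 0.09 F panel [ 1.8  3.5 32.2] Mx [0.29 0.34 0.02] 0.201 [-0.93  0.59  0.77  2.14 -0.83  0.15  0.69]
share [ 0.002 -0.002 -0.005 -0.     0.    -0.001]
```

{"name": "play_rows", "arguments": {
  "steps": [
    [[-0.008,0,0,0,0,0],[-0.008,0,0,0,0,0],[-0.008,0,0,0,0,0],[-0.008,0,0,0,0,0],[-0.008,0,0,0,0,0],[-0.008,0,0,0,0,0]]
  ],
  "claw": 0
}}

```text
time: 11.2
tcp_pos: [621.2, 82.3, 111.0]
eef_rot: [0.848, -0.145, 0.509, 0.01]
ft_force: [0.6, 0.6, -0.3]
grip_width: 0.5
```

{"name": "play_rows", "arguments": {
  "steps": [
    [[-0.1,0,0,0,0,0],[-0.3,0,0,0,0,0],[-0.5,0,0,0,0,0],[-0.7,0,0,0,0,0],[-0.7,0,0,0,0,0],[-0.7,0,0,0,0,0]]
  ]
}}

```text
time: 11.8
tcp_pos: [570.6, 97.5, 202.2]
eef_rot: [0.849, -0.146, 0.508, 0.012]
ft_force: [-0.1, -0.1, -0.6]
grip_width: 0.5
```

{"name": "play_rows", "arguments": {
  "steps": [
    [[-0.3,-0.4,-0.6,0,0,0],[-0.3,-0.4,-0.9,0,0,0],[-0.3,-0.4,-0.9,0,0,0],[-0.3,-0.4,-0.9,0,0,0],[-0.3,-0.4,-0.9,0,0,0]]
  ]
}}

```text
time: 12.3
tcp_pos: [470.4, 17.8, 201.9]
eef_rot: [0.841, -0.144, 0.522, 0.008]
ft_force: [-1.1, -0.1, -0.4]
grip_width: 0.5
```

```bash
python3 look.py 4 310 120 100 100 230 80 120 120; python3 - <<'E'
from h import *
out=[]
Rk=placeR(-62);A=cv2.imread("pics/v4.png")
for c,(x,y,w,h) in(("side",(330,150,50,50)),("top",(265,110,50,50))):
    im=cv2.resize(cv2.imread(f"pics/{c}4.png")[y:y+h,x:x+w],(400,400),interpolation=0)
    for P in knob_parts(): cv2.polylines(im,[cv2.convexHull(np.round((proj(c,P@Rk.T+FOOT)-[x,y]+.5)*8).astype(np.int32))],1,(0,255,0),1)
    out.append(im)
B=np.hstack(out);cv2.imwrite("pics/f4.png",cv2.resize(np.vstack([A[:400],B]),None,fx=.75,fy=.75))
E
```

```text
12.4 [470.4  18.1 201.9] [-1.64  0.17  1.53  2.43  0.11  0.25 -0.02] [-0.5  0.1  0.6]
```

View pics/f4.png

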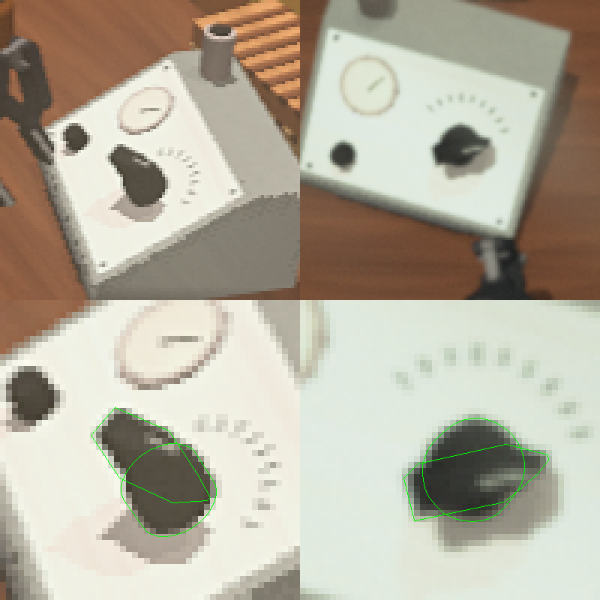

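```bash
python3 -c "
from cell import *
print(finish_job())
s=read_state();print(s['time'],s['ft_force'])"
```

```text
the job is handed in; nothing more can be done
None
the job is handed in; nothing more can be done
```

The knob is back on the spindle, pushed home and released, and I handed the job in after about 12.4 s. No verdict was reported.

- **Which knob:** three black knobs were in view. In the side picture they were at about (298,353), (387,298) and (346,260). I took the middle-sized one at (387,298), which is the only one standing on the board. Its outline fitted best at about 0.93 of the stated size. I put that down to soft edges and used the stated size.
- **Flat angle:** both cameras gave about -62° from uphill, so I turned the knob to that before lowering it. It slid on without any search. Lateral force stayed under about 5 N, and about 32 N of axial force built up when the underside reached the panel. My estimate of the remaining gap was 0.4 mm.
- **Last checks:** after letting go and backing off, the knob's outline matched the fully-home outline in both views. The wrist force was near zero and the gripper was clear of the tester.
- **Disagreement:** fitting the tester's height from the pictures gave about 4 mm above the table, so I set it to 0. The first contact at home agreed with 0.
- **Not checked:** I did not measure the cigar, blade, pot and gauge card again at the end. No unexpected contact force showed in any reading.

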